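# Take the blue-handled slip dipper off its peg and stand it on the plaster bat

### The arm

A 6-joint arm with a two-finger parallel gripper is mounted at the origin on the work surface. World frame = base frame: x ahead of the robot, y to its left, z up, the work surface at z = 0. Lengths are in m, angles in rad, forces in N, time in s.
With the tool pointing down it reaches from about 0.425 to 0.95 m from the base axis. Payload 14.7 kg.
Tool frame: the origin (TCP) lies on the centre line of the jaws, within the pads' length; the fingertips stand robot.nose_length ahead of it and the grasp point (between the pads) lies 11 mm behind it (robot.nose_length is the distance from the TCP to the fingertips, in m); z points along the fingers, y is the line along which they close (so a half turn about z gives the same grasp; the last joint's range is limited). The gripper opens to 85 mm and grips with 20 to 120 N. Pads are 22 mm wide; open, the fingers measure 114 mm over their backs; the gripper's body (76 mm by 85 mm) begins 54 mm behind the grasp point. The pads swing forward as they close: fully open they stand 13 mm farther back than shut.
Start: joints at [-1.367, 0.48, 1.596, -0, 1.065, -0.047], TCP at [0.161, -0.63, 0.239] pointing down, gripper open.
Joint ranges: [-2.75, 2.75], [-0.82, 2.05], [0.23, 2.67], [-1.56, 4.7], [0.09, 2.69], [-2.92, 2.92]. Speed limits (rad/s): [1.89, 1.89, 2.39, 3.01, 3.01, 3.01].

### API

Orientations are given as a 3x3 rotation matrix whose columns are the frame's x, y, z axes.
In Python, from cell import robot, readout, vision, job_done gives the robot as it stands. Calls block until the motion is done:
- robot.reach(position, orientation): joint-space move of the TCP to a pose.
- robot.move_linear(position, rot=None, v=0.15): straight line of the TCP; rot=None keeps the orientation; v is the mean speed in m/s.
- robot.movej(angles): joint-space move.
- robot.grip(opening): finger opening in m; the grip force is fixed at half the most; returns when the fingers have stopped.
- robot.pause(seconds).
- robot.ik(position, orientation): joint angles nearest the present ones, or None.
- readout.get_state(): the state.
- vision.read_camera(name): name is "side" or "top" or "wrist"; returns a dict with "image" (420x560x3 uint8, red, green, blue), "mtx" (3x3 intrinsics, pixels), "world_to_cam" (4x4, takes a point from world to camera coordinates). Camera axes: x right, y down, z forward; pixel columns grow to the right and rows downward; lengths in m; the calibration is good to about 2 mm. A picture is of the moment at which its call begins. There is no depth.
A pose or a line that the arm cannot do raises robot.MotionError and nothing moves.
- job_done(): hands the job in; it is judged then, once.
The state is a dict: "t": time; "joint_positions": joint angles; "joint_velocities": joint speeds; "tau": joint torques, N m; "eef_pos": TCP position; "tool_rot": TCP orientation; "ft_force": force on the tool from outside, world axes, zero at the start; "wrist_torque": the same for the moment, N m; "finger_gap": finger opening in m; "finger_force": force on a finger pad.
Only numpy, scipy, OpenCV 4.12 (cv2) and the standard library are available. Lean on these libraries where they do the work, as an engineer would, in place of code of your own. Each camera call takes 0.05 s, during which the arm holds its last target. There are 200 camera calls.

### The job

Lift the slip dipper with the blue grip up and off its peg on the rack, and stand it gently, upright, with its whole base on the small round plaster bat. Leave the red-gripped and the plain wooden-gripped dipper hanging on their pegs.

Things in the scene. Friction and masses are not known exactly. Their poses are not given: they have to be found in the camera images.
- dipper_blue: Dipper, BLUE grip, 0.16 kg, hanging upright; sizes in mm. Origin: centre of its steel cup's underside (base radius 30, height 60), 50 above the table as hung; z up, x away from the robot, square to the row of pegs. Upright handle at x -34: a strap, then a square grip 22 x 22, z 140 to 215: pinch from above, across y, near z 195. Its arm runs in +x over the peg; a lip at x 14 points 12 mm down.
- dipper_red: Same dipper and frame, RED grip; stays. The rack is an open wooden frame with 3 pegs 135 mm apart along y, one dipper on each, in any order. A peg is a fixed pin along y, 10 thick, 50 long, ball ends, 200 mm above the table, at x -10 of its dipper. Lift the dipper straight up 25 to 45 mm (cup rim hangs 60 below the peg's stem), then draw it out along its -x by 70 mm or more.
- dipper_wood: Same dipper and frame, plain pale wooden grip; stays hanging. The rack's crossbeam, which carries the pegs, runs 80 mm behind them (+x), its top 210 mm above the table; nothing stands above it but the dippers' handles (tops 265 mm above the table): carry the blue one past the others on the robot's side of them, its base about 85 mm up.
- bat: Small round white plaster bat: a low flat disc, radius 70 mm, 20 mm thick, fixed on the table to the right of the rack (the big thick plaster wheel with a pot model on it is not it). Origin: centre of its underside; the top face is at z = 20 mm. A dipper stands on it by itself.
Not all that is in view belongs to the job. Leave any green or orange look-alike of the dipper_blue alone.

How it is judged:
By the outcome, as a careful person would: the job done as asked, in the order asked, and still so for the second after the job is handed in, with the robot touching nothing.
It also fails if it takes over 35 s, if anything falls off the work surface, if the arm or the gripper's body presses on something with over 40 N, if the wrist force passes 120 N, or if a joint passes its speed limit or range.

## Working session

There is one attempt and no reset: what is moved stays moved. The work goes in short steps, each a Python script; the robot and the scene stay as the last script left them, time stands still between calls to the robot, and variables do not carry over. Pictures are saved under pics/ and viewed, at most 10 in all, crops included, and the job is handed in when it is done.

```bash
mkdir -p pics; ls; python3 - <<'E'
from cell import robot, readout, vision
import cv2, numpy as np
for n in("side","top"):
    d=vision.read_camera(n); cv2.imwrite(f"pics/{n}0.png",d["image"][:,:,::-1]); np.savez(f"{n}0.npz",**d)
    print(n,np.round(d["mtx"],1).tolist(),np.round(d["world_to_cam"],3).tolist())
s=readout.get_state();print(s["t"],robot.nose_length,s["tool_rot"])
E
```

```text
pics
side [[452.4, 0.0, 279.6], [0.0, 452.4, 213.6], [0.0, 0.0, 1.0]] [[-0.978, 0.209, -0.015, 0.567], [0.158, 0.691, -0.705, -0.029], [-0.137, -0.692, -0.709, 0.997], [0.0, 0.0, 0.0, 1.0]]
top [[444.4, 0.0, 283.5], [0.0, 444.4, 208.9], [0.0, 0.0, 1.0]] [[-0.02, -1.0, 0.004, -0.011], [-0.98, 0.019, -0.198, 0.576], [0.198, -0.008, -0.98, 0.976], [0.0, 0.0, 0.0, 1.0]]
0.1 0.008 [[ 9.68717612e-01  2.48165570e-01 -1.94008070e-04]
 [ 2.48165635e-01 -9.68717036e-01  1.05906715e-03]
 [ 7.48850811e-05 -1.07408314e-03 -9.99999420e-01]]
```

View pics/side0.png

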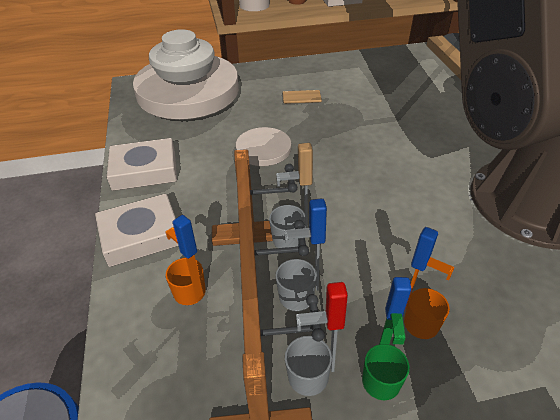

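View pics/top0.png

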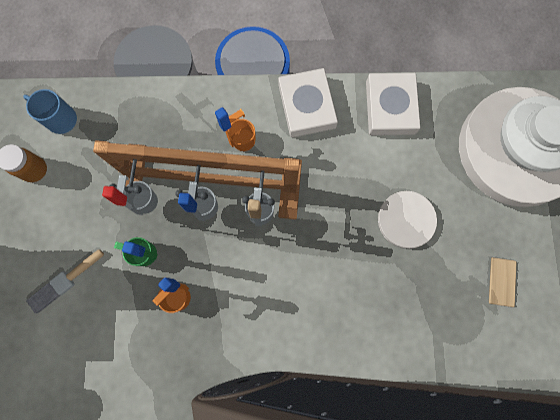

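Blue-gripped candidates: the hanging steel-cup dipper (side 318,221; top 187,201), orange look-alikes (side 183,236 and 425,248; top 222,119 and 169,285) and a green one (side 399,297; top 133,248). Only the middle hanging one has a steel cup and is on a rack peg, so it is the target. The bat is the low disc at top (407,220), side (263,146). I'll confirm this in a crop.

```bash
cat > h.py <<'E'
import numpy as np, cv2
def ray(d,uv):
    T=d["world_to_cam"];R=T[:3,:3];c=-R.T@T[:3,3]
    r=R.T@np.linalg.solve(d["mtx"],[uv[0],uv[1],1.]);return c,r/np.linalg.norm(r)
def plane(d,uv,z):
    c,r=ray(d,uv);return c+r*(z-c[2])/r[2]
def proj(d,p):
    q=d["world_to_cam"]@np.r_[p,1];q=d["mtx"]@q[:3];return q[:2]/q[2]
def tri(d1,a,d2,b):
    c1,r1=ray(d1,a);c2,r2=ray(d2,b)
    s=np.linalg.lstsq(np.c_[r1,-r2],c2-c1,rcond=None)[0]
    p,q=c1+s[0]*r1,c2+s[1]*r2;return (p+q)/2,np.linalg.norm(p-q)
E
python3 - <<'E'
from h import *
S=np.load("side0.npz");T=np.load("top0.npz")
def crop(d,x,y,w,h,k):return cv2.resize(d["image"][y:y+h,x:x+w,::-1],None,fx=k,fy=k,interpolation=cv2.INTER_NEAREST)
a=crop(T,85,130,100*2,75*2,4)[:, :800]
b=crop(S,260,180,80,100,6)
a=crop(T,165,175,60,50,6)
h=max(a.shape[0],b.shape[0]);a=np.pad(a,((0,h-a.shape[0]),(0,0),(0,0)));cv2.imwrite("pics/crop.png",np.hstack([a[:,:318],b]))
for n,d,box in(("top",T,(165,175,60,50)),("side",S,(300,190,40,60))):
    x,y,w,hh=box;im=d["image"][y:y+hh,x:x+w].astype(int)
    m=(im[...,2]>im[...,0]*1.6)&(im[...,2]>70)
    V=im[...,2];print(n,m.sum(),np.histogram(V[m],bins=12))
    for th in(0,):
        ys,xs=np.where(m);print("bbox",xs.min()+x,xs.max()+x,ys.min()+y,ys.max()+y)
    for r in range(ys.min(),ys.max()+1): print(r+y,' '.join(f"{V[r,c]:3d}" if m[r,c] else " . " for c in range(xs.min(),xs.max()+1))) if n=="top" or r<ys.min()+20 else 0
    
# bat
im=T["image"];hsv=cv2.cvtColor(im,cv2.COLOR_RGB2HSV);m=((hsv[...,2]>175)&(hsv[...,1]<50)).astype(np.uint8)
m[:,:370]=0;m[:,450:]=0;m[:175]=0;m[265:]=0
m=cv2.morphologyEx(m,cv2.MORPH_CLOSE,np.ones((5,5)));c=max(cv2.findContours(m,0,1)[0],key=cv2.contourArea)
P=np.array([plane(T,q[0].astype(float),.02)[:2] for q in c],np.float32)
print("bat",cv2.minEnclosingCircle(P),cv2.fitEllipse(c),cv2.contourArea(c))
# beam top edge
im=im.astype(int)
for u in range(140,296,20):print(u,[tuple(im[v,u]) for v in range(140,172,2)] if u in(180,) else '')
E
```

```text
top 278 (array([117,  36,  11,   6,   9,  10,   5,  54,  22,   3,   3,   2]), array([ 72.        ,  84.08333333,  96.16666667, 108.25      ,
       120.33333333, 132.41666667, 144.5       , 156.58333333,
       168.66666667, 180.75      , 192.83333333, 204.91666667,
       217.        ]))
bbox 178 196 193 212
193  .  105 154 143 141 130 126 125 137 129  .   .   .   .   .   .   .   .   . 
194  .  189 180 169 170 166 160 158 163 158 151 105  .   .   .   .   .   .   . 
195  .  217 172 170 167 167 163 163 161 159 146  92  83  .   .   .   .   .   . 
196  .  205 169 169 168 165 162 159 160 157 138  92  72  .   .   .   .   .   . 
197  .  193 170 169 165 165 162 163 159 166 132  84  76  74  .   .   .   .   . 
198  .  187 168 168 164 164 163 159 161 163 127  82  79  75  75  .   .   .   . 
199 170 184 170 167 169 167 167 163 163 165 117  80  78  82  77  88  .   .   . 
200 177 180 171 170 167 164 164 164 164 163 112  82  79  82  80  79  80  .   . 
201 201 179 172 170 171 170 169 167 168 160 103  80  75  81  83  80  81  80  . 
202 194 167 162 163 160 160 161 161 164 153  95  79  81  82  80  82  
[... 2775 characters left out ...]
), np.int64(129), np.int64(123)), (np.int64(130), np.int64(132), np.int64(127)), (np.int64(128), np.int64(130), np.int64(125)), (np.int64(124), np.int64(133), np.int64(129)), (np.int64(176), np.int64(134), np.int64(92)), (np.int64(160), np.int64(117), np.int64(80)), (np.int64(157), np.int64(114), np.int64(79)), (np.int64(150), np.int64(107), np.int64(74)), (np.int64(117), np.int64(81), np.int64(54)), (np.int64(77), np.int64(52), np.int64(34)), (np.int64(74), np.int64(54), np.int64(39)), (np.int64(78), np.int64(56), np.int64(44)), (np.int64(147), np.int64(149), np.int64(142)), (np.int64(139), np.int64(141), np.int64(134)), (np.int64(132), np.int64(130), np.int64(120))]
200 
220 
240 
260 
280
```

View pics/crop.png

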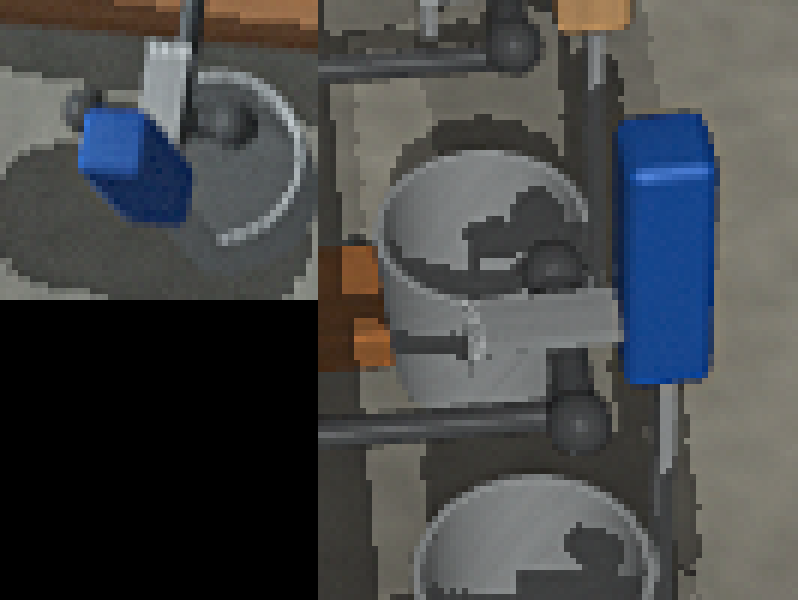

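The crop shows a blue grip on a steel cup, with its arm over the ball-ended peg: the top face is centred at about top (183.3,198.2) and side (317.7,204). It is the target. Next I'll get the yaw from the crossbeam's top edge.

```bash
python3 - <<'E'
from h import *
S=np.load("side0.npz");T=np.load("top0.npz")
im=T["image"].astype(int)
P=[];Q=[]
for u in range(110,291,3):
    R=im[140:172,u,0];w=(im[140:172,u,0]-im[140:172,u,2])
    # far (top) edge of wood
    i=np.where(w>35)[0]
    if len(i): Q.append((u,140+i[0]-.5))
    t=np.where((w[:-2]>25)&(R[:-2]>135)&(R[2:]<115)&(w[2:]>15))[0]
    if len(t):P.append((u,140+t[0]+1))
for L in(P,Q):
    X=np.array([plane(T,p,.21)[:2] for p in L])
    vx,vy,x0,y0=cv2.fitLine(X.astype(np.float32),cv2.DIST_HUBER,0,.001,.001).ravel()
    n=np.array([-vy,vx]);r=(X-[x0,y0])@n
    print(len(L),"dir",vx,vy,"yaw deg",np.degrees(np.arctan2(-vx/np.sign(vy),abs(vy))),"pt",x0,y0,"rms",np.std(r)*1e3)
print("grip tri",tri(T,(183.3,198.2),S,(317.7,204)),"plane",plane(T,(183.3,198.2),.265),plane(S,(317.7,204),.265))
print("orient/green/orange handle tops",plane(T,(133,245),.215),plane(T,(169,284),.215))
print("bat side", plane(S,(263.5,145.5),.02))
for n,d in(("red",(112,192)),("wood",(253,205))):print(n,plane(T,d,.265))
E
```

```text
61 dir 0.11540955 0.993318 yaw deg -6.6272473 pt 0.65231514 0.17158765 rms 5.282135683380947
61 dir 0.11249729 0.99365205 yaw deg -6.4592934 pt 0.67466986 0.19938718 rms 11.26212497091738
grip tri (array([0.55786705, 0.16505756, 0.26401269]), np.float64(4.869423395356761e-05)) plane [0.55766137 0.16482864 0.265     ] [0.55816289 0.16604918 0.265     ]
orient/green/orange handle tops [0.4784685  0.27069562 0.215     ] [0.40274093 0.19903714 0.215     ]
bat side [ 0.5543438  -0.30814773  0.02      ]
red [0.57209051 0.2976523  0.265     ]
wood [0.54221765 0.03555873 0.265     ]
```

```bash
cat >> h.py <<'E'
XA=np.array([.9934,-.115,0]);XA/=np.linalg.norm(XA);YA=np.array([-XA[1],XA[0],0])
R=np.c_[XA,-YA,[0,0,-1]]
G=np.array([.5579,.1653,0.])
BAT=np.array([.554,-.317,0])
E
python3 - <<'E'
from cell import robot, readout, vision
from h import *
p=readout.get_state()["eef_pos"]
robot.move_linear([p[0],p[1],.36],v=.25)
robot.reach(G+[0,0,.34],R)
for pt in (G-.095*XA+[0,0,.272],G-.095*XA-.265*YA+[0,0,.272],BAT-.034*XA+[0,0,.272]): print(robot.ik(pt,R))
for n in("wrist","top"):
    d=vision.read_camera(n);cv2.imwrite(f"pics/{n}1.png",d["image"][:,:,::-1]);np.savez(f"{n}1.npz",**d)
d=vision.read_camera("wrist");print(readout.get_state()["t"],[proj(d,G+[0,0,.265]+a*XA+b*YA).round(1).tolist() for a in(-.011,.011) for b in(-.011,.011)])
E
```

```text
[ 3.02164438e-01  2.28054909e-01  1.90130192e+00 -4.44089210e-16
  1.01223583e+00  1.98821180e+00]
[-2.66947668e-01  1.47062226e-01  2.00758616e+00 -4.44089210e-16
  9.86944267e-01  1.41909969e+00]
[-5.91692007e-01  3.89436034e-01  1.66083945e+00 -4.44089210e-16
  1.09131717e+00  1.09435535e+00]
3.9917 [[288.4, 243.8], [259.4, 243.8], [288.8, 216.3], [258.8, 216.3]]
```

View pics/wrist1.png

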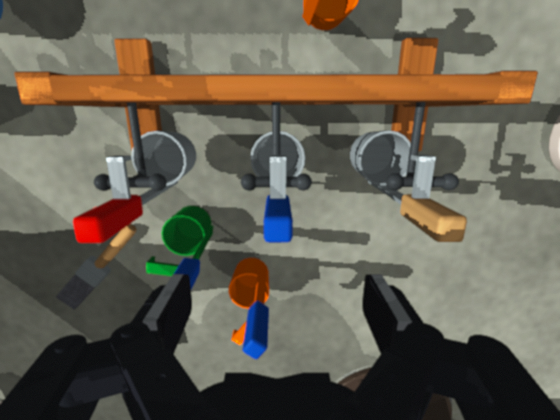

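In the wrist view the blue grip's top face is at about (278,231), 4 px (about 3 mm) towards -y from where I predicted it, and the yaw is square. I'll correct for that, grasp, lift and draw out.

```bash
sed -i 's/^G=.*/G=np.array([.5579,.1653,0.])-.0028*YA/' h.py; python3 - <<'E'
from cell import robot, readout, vision
from h import *
def st(l):
    s=readout.get_state();print(l,round(s["t"],2),s["eef_pos"].round(4) if hasattr(s["eef_pos"],'round') else s["eef_pos"],"gap",round(s["finger_gap"],4),s["finger_force"],np.round(s["ft_force"],1))
robot.move_linear(G+[0,0,.234],R,v=.12);st("down")
robot.grip(.015);st("grip")
s=readout.get_state()
if .018<s["finger_gap"]<.027:
    robot.move_linear(G+[0,0,.270],R,v=.06);st("lift")
    d=vision.read_camera("side");cv2.imwrite("pics/side2.png",d["image"][:,:,::-1])
E
```

```text
down 5.03 [0.558  0.1626 0.2347] gap 0.0855 0.0 [-0.1  0.5  0.6]
grip 5.62 [0.5578 0.1625 0.2343] gap 0.0213 60.2841317653656 [-0.8 -0.1  3.6]
lift 6.38 [0.5574 0.1625 0.2699] gap 0.0211 59.70752835273743 [ 0.2 -0.8 -0.6]
```

View pics/side2.png

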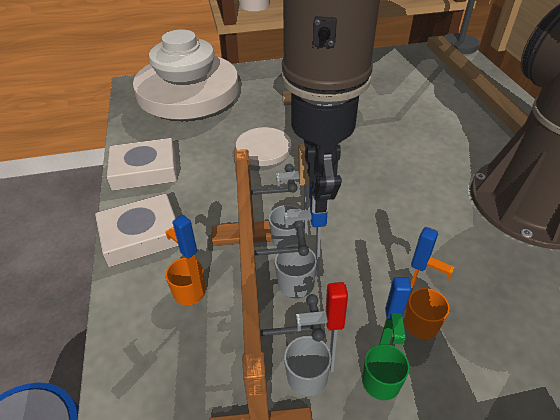

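The dipper has lifted: its arm is now at about (298,214), clear above the peg, and the others are still hanging. Next I'll draw it out and carry it to the bat.

```bash
python3 - <<'E'
from cell import robot, readout, vision
from h import *
def st(l):
    s=readout.get_state();print(l,round(s["t"],2),s["eef_pos"].round(4),"gap",round(s["finger_gap"],4),np.round(s["ft_force"],1))
z=np.array([0,0,.270])
robot.move_linear(G-.097*XA+z,R,v=.08);st("out")
robot.move_linear(G-.097*XA-.26*YA+z,R,v=.12);st("past")
robot.move_linear(BAT-.034*XA+z,R,v=.12);st("over")
for n in("side","top"):
    d=vision.read_camera(n);cv2.imwrite(f"pics/{n}3.png",d["image"][:,:,::-1]);np.savez(f"{n}3.npz",**d)
a,b=[cv2.imread(f"pics/{n}3.png") for n in("side","top")]
cv2.imwrite("pics/over.png",np.hstack([cv2.resize(a[60:260,190:390],(400,400)),cv2.resize(b[120:320,300:500],(400,400))]))
E
```

```text
out 7.78 [0.4617 0.1737 0.27  ] gap 0.0214 [-0.1 -0.1 -0.7]
past 10.1 [ 0.4314 -0.0843  0.27  ] gap 0.0216 [ 0.2  0.3 -1.1]
over 12.29 [ 0.5202 -0.3127  0.2701] gap 0.0215 [-0.2 -0.2 -1.2]
```

View pics/over.png

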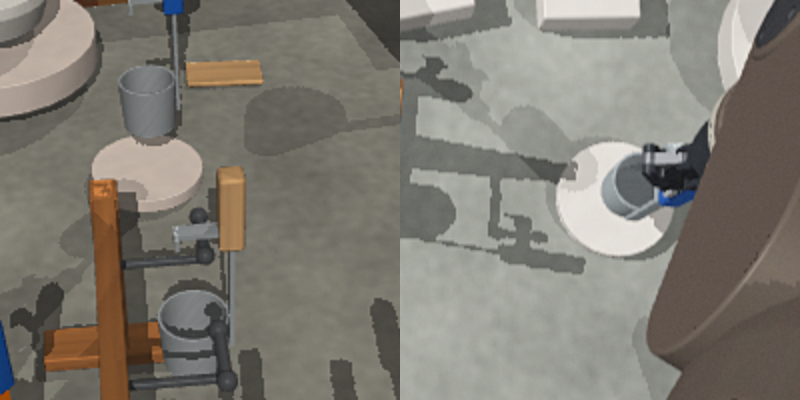

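The cup hangs upright over the bat: the base is at about side (265,124) and the bat centre at about side (263,146). I'll lower it and feel for contact.

```bash
python3 - <<'E'
from cell import robot, readout, vision
from h import *
d=np.load("side3.npz");print(proj(d,BAT+[0,0,.086]),proj(d,BAT+[0,0,.02]))
P=BAT-.034*XA
robot.move_linear(P+[0,0,.211],R,v=.08)
f0=readout.get_state()["ft_force"][2];z=.211
while z>.200:
    z-=.001;robot.move_linear(P+[0,0,z],R,v=.02);robot.pause(.05)
    f=readout.get_state()["ft_force"][2]-f0
    if f>2.5:break
print("contact",z,f,readout.get_state()["t"],readout.get_state()["eef_pos"])
d=vision.read_camera("side");cv2.imwrite("pics/side4.png",cv2.resize(d["image"][60:210,190:390,::-1],None,fx=4,fy=4))
E
```

```text
[261.85351995 120.83774549] [262.97939971 143.39390088]
contact 0.205 5.094578211832818 15.0833 [ 0.52031836 -0.31320767  0.20528707]
```

View pics/side4.png

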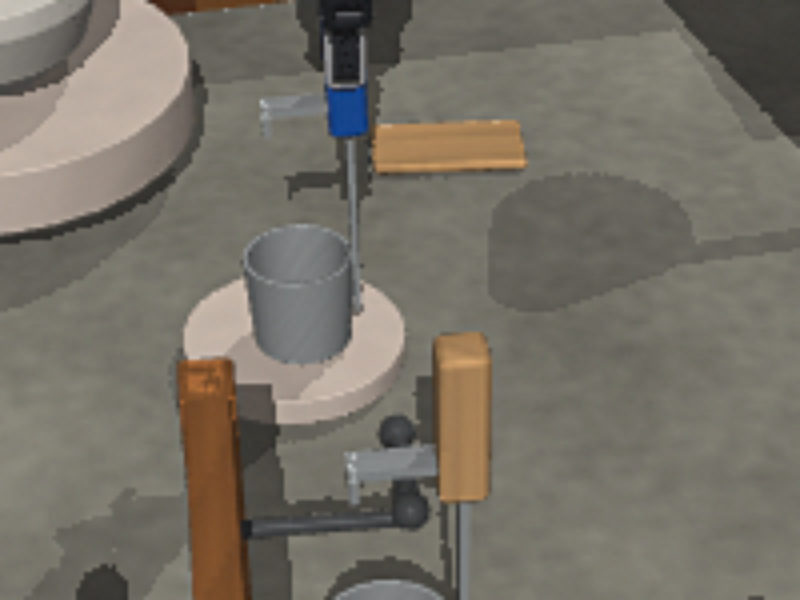

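The cup stands on the bat with its base well inside the rim (crop cup base at about (300,340), disc spanning 185 to 405). I'll release and retreat.

```bash
python3 - <<'E'
from cell import robot, readout, vision
from h import *
P=BAT-.034*XA
robot.grip(.03);robot.grip(.07);robot.pause(.2)
p=readout.get_state()["eef_pos"]
robot.move_linear([p[0],p[1],.36],R,v=.1)
robot.move_linear([.40,-.42,.36],R,v=.2);robot.pause(.5)
print(readout.get_state()["t"])
for n in("side",):
    d=vision.read_camera(n);cv2.imwrite("pics/side5.png",d["image"][:,:,::-1])
E
```

```text
19.2083
```

View pics/side5.png

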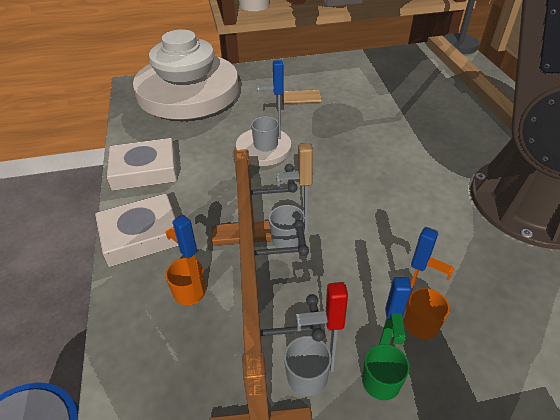

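The blue dipper stands upright on the bat at (265,135). Red (336,305) and wood (305,165) are still hanging, and the gripper is clear.

```bash
python3 -c "
from cell import job_done
print(job_done())"
```

```text
the job is handed in; nothing more can be done
None
```

The blue-gripped dipper stands upright on the small plaster bat, the red and wooden ones still hang on their pegs, and the job was handed in at about 19 s of the 35 s allowed.

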